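# Stand the tipped feed bottle back up in its rack

## Robot

A 7-joint arm with a two-finger parallel gripper is mounted at the origin on the work surface. World frame = base frame: x ahead of the robot, y to its left, z up, the work surface at z = 0. Lengths are in mm, angles in rad, forces in N, time in s.
With the tool pointing down it reaches from about 400 to 900 mm from the base axis. Payload 5.6 kg.
Tool frame: the origin (TCP) lies midway between the tips of the shut fingers; the grasp point (between the pads) lies 19 mm behind it; x points along the fingers, y is the direction in which the jaws open and shut, and the axes are right-handed (so a half turn about x gives the same grasp; the last joint's range is limited). The gripper opens to 92 mm and grips with 3 to 60 N. Pads are 20 mm wide; open, the fingers measure 128 mm over their backs; the gripper's body (75 mm by 189 mm) begins 69 mm behind the grasp point.
Start: joints at [-1.233, 0.468, -0.012, 1.603, 0.006, 1.071, -0.056], TCP at [241.622, 603.43, 214.592] pointing down, gripper open.
Joint ranges: [-2.53, 2.53], [-0.31, 2.02], [-1.57, 1.55], [0.28, 2.44], [-1.29, 4.43], [0.15, 1.84], [-2.92, 2.92]. Speed limits (rad/s): [2.57, 2.57, 3.14, 3.14, 3.14, 3.14, 3.14].

## Interface

Orientations are given as a rotation vector (axis times angle).
In Python, from cell import robot, grip, kin, viewer gives the robot as it stands. Calls block until the motion is done:
- robot.movep(position, orientation): joint-space move of the TCP to a pose.
- robot.servo_line(position, feed=150, rotation=None): straight line of the TCP; rotation=None keeps the orientation; feed is the mean speed in mm/s.
- robot.goto_joints(angles): joint-space move.
- grip(opening, newtons=None): opening from 0.0 (shut) to 1.0 (fully open); newtons is the grip in N (None keeps the last); returns when the fingers have stopped.
- robot.hold(seconds).
- kin.ik(position, orientation): joint angles nearest the present ones, or None.
- robot.observe(): the state.
- viewer.read_camera(name): name is "scene" or "top" or "wrist"; returns the picture (480x640x3 uint8, red, green, blue); there is no depth.
- viewer.camera_info(name): a dict with "camera_matrix" (3x3 intrinsics, pixels), "k1" (the pictures are not rectified: a ray, as slopes to the right and down, at radius r is drawn at 1 + k1 r^2 times it, then the intrinsics apply), "R" (3x3) and "t" (3): a world point X has camera coordinates R X + t. Camera axes: x right, y down, z forward; pixel columns grow to the right and rows downward; lengths in mm; the calibration is good to about 2 mm. A picture is of the moment at which its call begins: read the wrist's pose just before it. camera_info takes no time and is no camera call; for the wrist camera it gives the pose at the moment of the call.
A pose or a line that the arm cannot do raises robot.IKError and nothing moves.
- robot.job_done(): hands the job in, once; it reports no verdict.
Trained networks look in the newest picture that a camera, given by its name, has taken for a name from the list of things; names that differ only in an ending like _2 or _b are one class to them, and where a whole thing is asked for, a point or a joint stands for the part that bears it (a point fixed in the world has none). Each returns a list of dicts, best first, with "confidence" (0 to 1); they miss things now and then, are a little off and sometimes report something else, mostly with a low value. They report only what shows in the picture. A call takes as long as a camera call. They do not tell look-alikes from the thing itself.
- viewer.silhouettes(name, camera): "mask" (480x640 bool, what is visible of it).
- viewer.pinpoint(name, camera): "at" ([x, y, z] in mm, in the coordinates of the camera as it stood for that picture, good to about 4 mm: a listed point, or the origin of a listed thing).
The state is a dict: "t": time; "joints": joint angles; "joint_velocities": joint speeds; "joint_torque": joint torques, N m; "tcp_pos": TCP position; "tcp_rot": TCP orientation; "contact_force": force on the tool from outside, world axes, zero at the start; "wrist_torque": the same for the moment, N m; "grip_width": opening from 0.0 (shut) to 1.0 (fully open).
Only numpy, scipy, OpenCV 4.12 (cv2) and the standard library are available. Lean on these libraries where they do the work, as an engineer would, in place of code of your own. Each camera call takes 0.05 s, during which the arm holds its last target. There are 200 camera calls.

## Task

One of the three plant-feed bottles in the rack, the orange-capped one, has tipped back over the guard rail. Stand it upright again on the floor of the rack, between the front lip and the rail, and let go of it. Do not knock over or push along the two bottles standing in the rack.

Things in the scene. Friction and masses are not known exactly. Their poses are not given: they have to be found in the camera images.
- tipped_centre (a point): Tipped bottle: white, square, orange cap and label; body 50 x 50 mm, 92 tall, then a round cap 32 across, 115 overall, 0.18-0.37 kg. Point: its centre, on its axis 57.5 mm from underside and from cap top. z towards cap, x and y square to its sides. At first it leans 45 degrees in the rack's +x, foot edge on the rack floor, back on the rail, in line with one of the 3 places. Standing, centre 63.5 mm over table.
- rack: Fixed bottle rack, grey tray with green lips. Origin: table height, middle of the row; x across, front lip to rail (away from robot), y along the row, z up. Floor 6 mm up. Front lip at x -45, end lips at y +-176, 14 mm high. Steel guard rail, 12 mm thick, along y at x 51, top 52 mm high, posts at the ends only. Three bottle places at x 0, y -100, 0, 100 (+-5): two taken, the third the tipped one's.
- blue_centre (a point): Standing neighbour, to be left standing: the same square white bottle, 50 x 50 x 115 mm, with blue cap and blue label, in one of the three places of the rack. Point: its centre, half-way up. z towards its cap, x and y square to its sides.
- green_centre (a point): Standing neighbour, to be left standing: the same square white bottle, 50 x 50 x 115 mm, with green cap and green label, in one of the three places of the rack. Point: its centre, half-way up. z towards its cap, x and y square to its sides.
Things that resemble listed ones, but are neither listed nor needed, are in the scene too. What is shaped like the part that bears tipped_centre but red is not meant.

How it is judged (in metres and radians):
At the end, for the whole second after the job is handed in: The orange-capped bottle is released at rest on the rack floor, within 10 degrees of upright, centre 56 to 71 mm up, within 24 mm of the rack middle line and 160 mm of its middle along the row; the blue and green ones are within 10 degrees of upright and 25 mm of where they were (angle between each of tipped_centre, blue_centre, green_centre's own z axis and vertical below 0.17 rad and z of tipped_centre in the frame of rack between 0.056 and 0.071 m and x of tipped_centre in the frame of rack between -0.024 and 0.024 m and y of tipped_centre in the frame of rack between -0.16 and 0.16 m and linear speed of tipped below 0.02 m/s and distance of each of blue_centre, green_centre from where it was at the start of the episode below 0.025 m); the robot touches nothing.
It fails at once if the standing blue-capped bottle is shifted by more than 25 mm or tips (distance of blue_centre from where it was at the start of the episode above 0.025 m or angle between blue_centre's own z axis and vertical above 0.3 rad).
It fails at once if the standing green-capped bottle is shifted by more than 25 mm or tips (distance of green_centre from where it was at the start of the episode above 0.025 m or angle between green_centre's own z axis and vertical above 0.3 rad).
It also fails if it takes over 32 s, if anything falls off the work surface, if the arm or the gripper's body presses on something with over 40 N, if the wrist force passes 120 N, or if a joint passes its speed limit or range.

## Working session

There is one attempt and no reset: what is moved stays moved. The work goes in short steps, each a Python script; the robot and the scene stay as the last script left them, time stands still between calls to the robot, and variables do not carry over. Pictures are saved under pics/ and viewed, about 8 in all and at most 12, crops included, and the job is handed in when it is done.

```bash
mkdir -p pics; ls; cat > h.py <<'E'
import numpy as np, cv2
from cell import robot, grip, kin, viewer
def pin(name,cam):
    i=viewer.camera_info(cam); R=np.array(i["R"]);t=np.array(i["t"])
    return [(np.round(R.T@(np.array(d["at"])-t),1).tolist(),round(d["confidence"],2)) for d in viewer.pinpoint(name,cam)]
def shot(cam,f):
    im=viewer.read_camera(cam); cv2.imwrite("pics/"+f,im[:,:,::-1]); return im
E
python3 - <<'E'
from h import *
for c in ["scene","top"]:
    shot(c,c+"1.png")
    for n in ["tipped_centre","rack","blue_centre","green_centre"]: print(c,n,pin(n,c))
a=cv2.imread("pics/scene1.png");b=cv2.imread("pics/top1.png")
s=robot.observe();print(s["t"],s["tcp_pos"],s["tcp_rot"])
E
```

```text
pics
scene tipped_centre [([369.7, -166.5, 21.9], 0.76)]
scene rack [([567.0, -107.3, 3.1], 0.57)]
scene blue_centre [([568.0, -106.9, 60.5], 0.68)]
scene green_centre [([589.5, -3.4, 60.5], 0.9)]
top tipped_centre [([363.6, -161.3, 21.9], 0.95), ([558.8, -207.5, 64.9], 0.79)]
top rack []
top blue_centre [([564.5, -105.9, 64.7], 0.7)]
top green_centre [([587.7, -4.2, 63.6], 0.66)]
0.5 [241.59772416 603.42850662 214.57098769] [ 0.29876169  1.55003211 -0.29878592]
```

View pics/scene1.png

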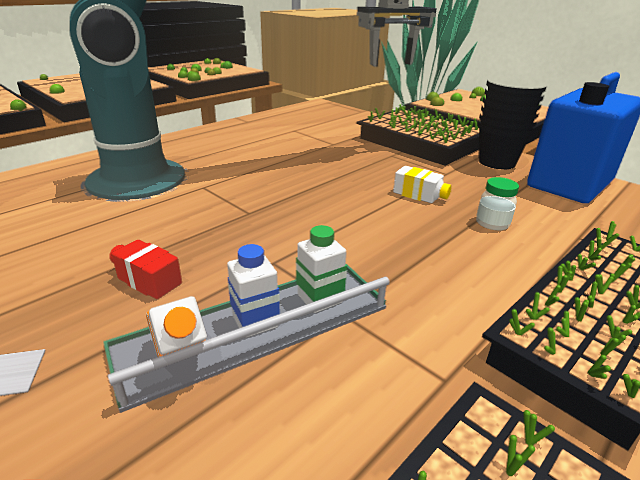

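View pics/top1.png

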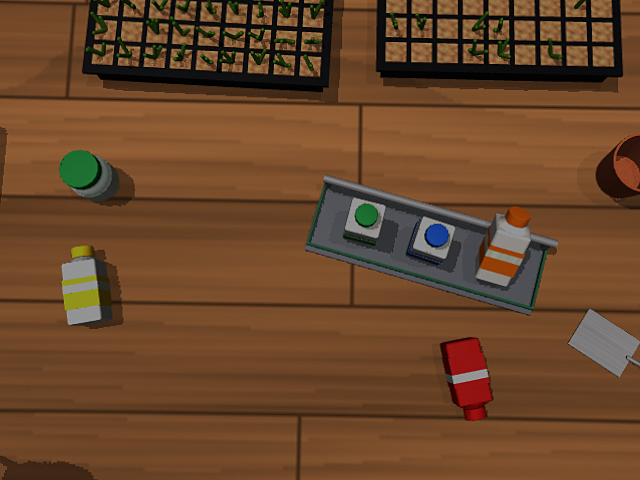

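The top view shows the orange bottle leaning at the right-hand place, around (505,245), with blue at (435,240) and green at (366,218). The rail runs (325,180)–(556,243) and the red look-alike lies apart at (468,375). Next I work out the rack frame from these pixels and check which poses the arm can reach.

```bash
cat >> h.py <<'E'
def ray(cam,px,z,i=None):
    i=i or viewer.camera_info(cam); K=np.array(i["camera_matrix"]);R=np.array(i["R"]);t=np.array(i["t"])
    # invert x' = x(1+k1 r^2)
    u=cv2.undistortPoints(np.array([[px]],float),K,np.array([i["k1"],0,0,0.]))[0,0]
    d=R.T@np.array([u[0],u[1],1]); c=-R.T@t
    return c+d*(z-c[2])/d[2]
from scipy.spatial.transform import Rotation as Ro
def tool(yaw,a):
    """fingers tilted by a from straight down towards rack +x; jaws along rack y"""
    c,s=np.cos(yaw),np.sin(yaw); X=np.array([c*np.sin(a),s*np.sin(a),-np.cos(a)]); Y=np.array([-s,c,0])
    return Ro.from_matrix(np.c_[X,Y,np.cross(X,Y)])
E
python3 - <<'E'
from h import *
a,b=ray("top",(325,180),52),ray("top",(556,243),52)
c,d=ray("top",(307,248),14),ray("top",(531,313),14)
for p,q in((a,b),(c,d)):
    print(p.round(),q.round(),np.linalg.norm(p-q),np.arctan2(-(p-q)[0]*-1*-1,(p-q)[1]))
yaw=-0.21
for flip in(0,1):
  for deg in(-45,-30,-22.5,0,22.5,30,45):
    for p in([575,-210,73],[575,-210,200],[545,-204,76]):
      r=tool(yaw,np.radians(deg))
      if flip: r=r*Ro.from_rotvec([np.pi,0,0])
      tcp=np.array(p)+19*r.as_matrix()[:,0]
      q=kin.ik(tcp,r.as_rotvec()); print(flip,deg,p,None if q is None else np.round(q,2))
E
```

```text
[657.  51.  52.] [ 567. -291.   52.] 354.34547476705603 -0.2555370561648957
[558.  78.  14.] [ 465. -264.   14.] 354.1575917402269 -0.2668734218510342
0 -45 [575, -210, 73] [ 0.06  1.07  0.42  1.19 -0.22  1.73  1.84]
0 -45 [575, -210, 200] None
0 -45 [545, -204, 76] [ 0.03  1.02  0.44  1.3  -0.22  1.68  1.86]
0 -30 [575, -210, 73] [-0.02  0.92  0.51  1.41 -0.3   1.43  1.9 ]
0 -30 [575, -210, 200] [-0.08  0.8   0.61  1.36 -0.29  1.62  1.92]
0 -30 [545, -204, 76] [-0.04  0.88  0.51  1.5  -0.29  1.38  1.9 ]
0 -22.5 [575, -210, 73] [-0.03  0.84  0.49  1.51 -0.31  1.27  1.9 ]
0 -22.5 [575, -210, 200] [-0.13  0.73  0.67  1.46 -0.32  1.48  1.94]
0 -22.5 [545, -204, 76] [-0.04  0.8   0.49  1.6  -0.29  1.23  1.9 ]
0 0 [575, -210, 73] [-0.01  0.63  0.41  1.83 -0.35  0.76  1.95]
0 0 [575, -210, 200] [-0.21  0.5   0.69  1.77 -0.37  1.01  1.98]
0 0 [545, -204, 76] [-0.02  0.58  0.42  1.9  -0.34  0.72  1.96]
0 22.5 [575, -210, 73] [ 0.36  0.5  -0.05  2.1  -0.12  0.16  1.79]
0 22.5 [575, -210, 200] [-0.11  0.3   0.51  2.06 -0.44  0.47  2.07]
0 22.5 [545, -204, 76] [ 0.72  0.51 -0.47  2.14  0.9   0.
[... 1052 characters left out ...]
-0.46  0.67  1.11  1.78 -0.66  1.12 -0.91]
1 0 [545, -204, 76] [-0.33  0.73  0.87  1.92 -0.74  0.85 -0.84]
1 22.5 [575, -210, 73] [-0.03  0.52  0.42  2.12 -1.07  0.28 -0.48]
1 22.5 [575, -210, 200] [-0.3   0.33  0.74  2.07 -0.61  0.51 -0.92]
1 22.5 [545, -204, 76] [-0.02  0.48  0.42  2.19 -1.13  0.25 -0.39]
1 30 [575, -210, 73] [ 1.3   1.1  -1.33  2.13  1.8   0.88 -2.78]
1 30 [575, -210, 200] [-0.25  0.28  0.67  2.16 -0.83  0.33 -0.69]
1 30 [545, -204, 76] [ 1.34  1.05 -1.33  2.2   1.81  0.85 -2.83]
1 45 [575, -210, 73] [ 1.09  0.79 -0.89  2.29  2.6   0.59  2.57]
1 45 [575, -210, 200] [ 1.09  0.39 -0.85  2.25  2.4   0.23  2.55]
1 45 [545, -204, 76] [ 1.12  0.75 -0.89  2.35  2.66  0.61  2.5 ]
```

```bash
cat >> h.py <<'E'
YAW=-0.26; XR=np.array([np.cos(YAW),np.sin(YAW),0]); YR=np.array([-np.sin(YAW),np.cos(YAW),0]); ZR=np.array([0,0,1.])
O=np.array([562,-106.5,0.]); C=np.array([560,-208.5,64.3])
A0=np.radians(-35)
def tcp(g,a): r=tool(YAW,a); return g+19*r.as_matrix()[:,0], r.as_rotvec()
G=C+12.5*(XR+ZR)*.7071
E
python3 - <<'E'
from h import *
for g,a in((G+105*ZR,-35),(G,-35),(G+40*ZR,-35),(G+50*ZR,10),(G-34*XR,10)):
    q=kin.ik(*tcp(g,np.radians(a))); print(g.round(),a,None if q is None else np.round(q,2))
grip(0.85,40)
p,r=tcp(G+105*ZR,A0); robot.movep(p,r)
shot("wrist","w1.png")
for n in["tipped_centre","blue_centre"]: print(n,pin(n,"wrist"))
s=robot.observe();print(s["t"],s["tcp_pos"],p,s["grip_width"])
E
```

```text
[ 569. -211.  178.] -35 [-0.04  0.86  0.59  1.32 -0.3   1.68  1.88]
[ 569. -211.   73.] -35 [-0.01  0.97  0.52  1.35 -0.32  1.53  1.87]
[ 569. -211.  113.] -35 [-0.02  0.93  0.55  1.35 -0.31  1.59  1.87]
[ 569. -211.  123.] 10 [-0.05  0.48  0.45  1.96 -0.38  0.6   1.95]
[ 536. -202.   73.] 10 [ 0.08  0.5   0.28  2.05 -0.32  0.45  1.91]
tipped_centre [([367.1, -163.7, 24.6], 0.84), ([565.8, -217.2, 70.3], 0.61)]
blue_centre [([589.0, -7.2, 62.5], 0.71)]
4.1333 [ 558.29918318 -207.27248654  162.63294544] [ 558.01000754 -207.97061914  162.57486116] 0.8485642585954905
```

View pics/w1.png

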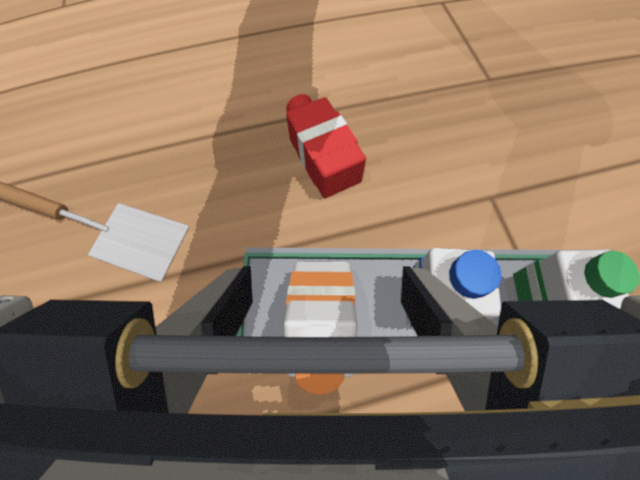

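The wrist view shows the orange bottle between the fingers at about col 322, with its sides parallel to the jaws. Blue's left edge is at col 430. I'll check the lateral offsets numerically.

```bash
python3 - <<'E'
from h import *
i=viewer.camera_info("wrist")
t=robot.observe()["tcp_pos"]
f=lambda px,z:(ray("wrist",px,z,i)-t)
# front face upper part: label lower edge etc; top body corner z=6+65+35=106
for n,px,z in(("botL",(286,318),100),("botR",(356,318),100),("footL",(294,263),41),("footR",(351,263),41),("blueL top front",(428,250),98),("blueL top back",(438,305),98),("lip",(245,252),14)):
    v=f(px,z); print(n,(v@YR).round(1),((v+t-O)@XR).round(1))
print(i["camera_matrix"], (np.array(i["R"])@t+i["t"]).round(1))
E
```

```text
botL -28.1 30.7
botR 19.9 30.6
footL -29.6 -27.3
footR 21.9 -27.3
blueL top front 75.3 -19.4
blueL top back 78.2 21.7
lip -81.6 -47.2
[[347.44064625   0.         326.22705108]
 [  0.         347.44064625 238.56880998]
 [  0.           0.           1.        ]] [  0.5  23.8 181.8]
```

```bash
echo 'G=G-4*YR' >> h.py; python3 - <<'E'
from h import *
f0=robot.observe()["contact_force"]
robot.servo_line(tcp(G+105*ZR,A0)[0],feed=60)
robot.servo_line(tcp(G,A0)[0],feed=70)
grip(0.0,40)
s=robot.observe();print(s["t"],s["grip_width"]*92,s["contact_force"]-f0)
robot.servo_line(tcp(G+50*ZR,A0)[0],feed=50)
p,r=tcp(G-34*XR+50*ZR,np.radians(10))
robot.servo_line(p,feed=25,rotation=r)
s=robot.observe();print(s["t"],s["grip_width"]*92,s["contact_force"]-f0,s["tcp_pos"]-p)
a=shot("scene","s2.png"); b=shot("wrist","w2.png")
for c in("scene",): print(pin("tipped_centre",c),pin("blue_centre",c))
cv2.imwrite("pics/c2.png",np.hstack([a[180:480,60:400],b[180:480,150:600]])[:,:,::-1])
E
```

```text
6.5667 49.76729706161601 [-0.68071035  0.80282593  1.21812568]
8.7583 49.86604225331694 [ 0.34998961  0.23199767 -2.69330137] [ 0.57402111 -0.12622107  0.27710454]
[([541.4, -210.6, 111.4], 0.69)] [([565.8, -105.3, 63.2], 0.97)]
```

View pics/c2.png

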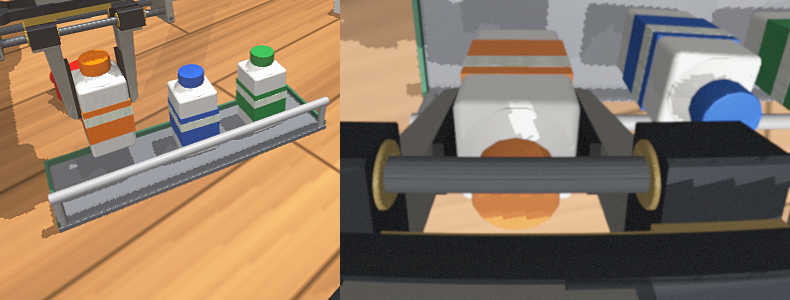

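The bottle is upright in the grip and hangs clear between lip and rail. Blue and green are undisturbed. I'll lower it in small steps, watching the force.

```bash
python3 - <<'E'
from h import *
B=G-37*XR; a=np.radians(10)
robot.servo_line(tcp(B+50*ZR,a)[0],feed=30)
robot.servo_line(tcp(B+10*ZR,a)[0],feed=30)
f0=robot.observe()["contact_force"][2]; print("f0",f0)
h=10
while h>-6:
    h-=1; robot.servo_line(tcp(B+h*ZR,a)[0],feed=10); s=robot.observe()
    if s["contact_force"][2]-f0>3: break
print(h,s["contact_force"],s["wrist_torque"],s["t"])
x=shot("scene","s3.png"); print(pin("tipped_centre","scene"))
y=shot("top","t3.png"); print(pin("tipped_centre","top"))
cv2.imwrite("pics/c3.png",np.hstack([x[180:480,60:400],y[100:400,240:640]])[:,:,::-1])
E
```

```text
f0 -2.3571293345495095
0 [-1.79662896  1.55937487  3.99748171] [0.24598956 0.46608404 0.0575952 ] 13.1917
[([534.4, -206.4, 59.8], 0.87), ([367.4, -166.2, 21.4], 0.74)]
[([364.9, -163.7, 21.8], 0.93)]
```

View pics/c3.png

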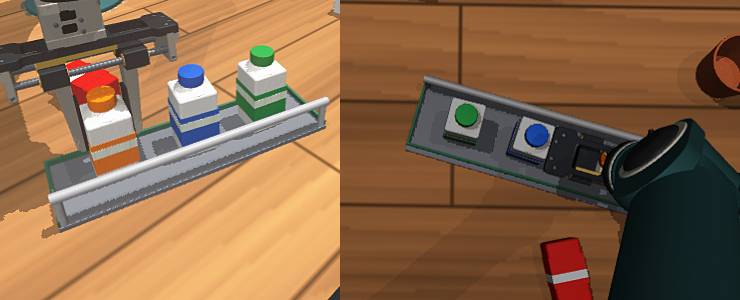

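The bottle is seated: contact at about the expected height, rack x ≈ -1 mm. Now I release it and back off.

```bash
python3 - <<'E'
from h import *
a=np.radians(10)
grip(0.5+0.12); grip(0.85)
s=robot.observe(); X=Ro.from_rotvec(s["tcp_rot"]).as_matrix()[:,0]
robot.servo_line(s["tcp_pos"]-130*X,feed=90)
robot.movep(np.array([450,0,300]),tool(YAW,0).as_rotvec())
robot.hold(.3)
x=shot("scene","s4.png")
for n in("tipped_centre","blue_centre","green_centre"): print(n,[(p,c,((np.array(p)-O)@XR).round(1),((np.array(p)-O)@YR).round(1)) for p,c in pin(n,"scene")])
y=shot("top","t4.png")
for n in("tipped_centre","blue_centre","green_centre"): print(n,pin(n,"top"))
print(robot.observe()["t"])
cv2.imwrite("pics/c4.png",np.hstack([x[180:480,60:400],y[100:400,240:640]])[:,:,::-1])
E
```

```text
tipped_centre [([369.9, -162.6, 23.4], 0.57, np.float64(-171.2), np.float64(-103.6)), ([534.9, -207.4, 62.5], 0.56, np.float64(-0.2), np.float64(-104.5))]
blue_centre [([566.3, -105.6, 60.7], 0.86, np.float64(3.9), np.float64(2.0))]
green_centre [([590.6, -6.4, 62.7], 0.55, np.float64(1.9), np.float64(104.1))]
tipped_centre []
blue_centre []
green_centre [([592.1, -3.2, 62.3], 0.75)]
17.4417
```

View pics/c4.png

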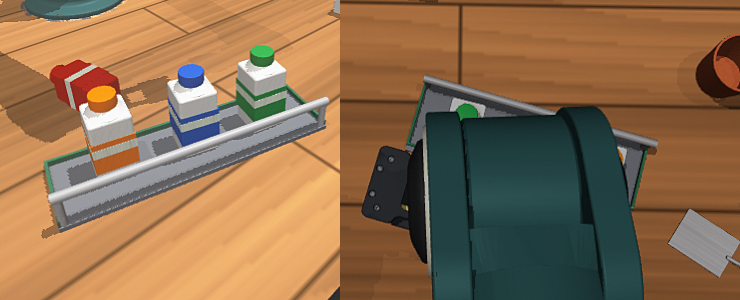

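The scene view shows the orange bottle standing upright and free at its place, with blue and green where they were.

```bash
python3 -c "
from h import *
print(robot.observe()['contact_force']); print(robot.job_done())"
```

```text
[0.03655312 0.13887614 0.22458184]
the job is handed in; nothing more can be done
None
```

The orange-capped bottle is standing upright on the rack floor again, released, and I handed the job in at about 17.5 s of the 32 s. I gripped it by its sides, lifted it, turned it upright, lowered it until the force showed contact, let go and backed away.

**Last checks:**
- **Orange bottle:** the scene camera put its centre at rack x ≈ 0 mm, y ≈ -104 mm and 62.5 mm up, all inside the limits. That detection's confidence was only 0.56, and the red look-alike ranked just above it. I told the two apart by position and by the picture.
- **Blue and green bottles:** both still stand, and their measured positions moved by no more than about 5 mm, roughly the measuring error.
- **Contact:** the force on the tool was about zero, so the robot touches nothing.

**Check that failed:** in the last top view the arm hid the orange and blue bottles, so only the scene camera confirmed those two. I judged uprightness by eye from the pictures and did not measure the angle.

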